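# Trim the sewing machine's speed limiter

## Robot

A 6-joint arm with a two-finger parallel gripper is mounted at the origin on a cart in front of the work surface, level with it; the furniture and walls round the work are solid. World frame = base frame: x ahead of the robot, y to its left, z up, the work surface at z = 0. Lengths are in m, angles in degrees, forces in N, time in s.
With the tool pointing down it reaches from about 0.375 to 0.9 m from the base axis. Payload 3.1 kg.
Tool frame: the origin (TCP) lies at the very end of the fingers, on their centre line; the grasp point (between the pads) lies 19 mm behind it (bot.hold_point_z is the z of the grasp point in the tool frame, in m); z points along the fingers, y is the line along which they close (so a half turn about z gives the same grasp; the last joint's range is limited). The gripper opens to 87 mm and grips with 3 to 60 N. Pads are 19 mm wide; open, the fingers measure 117 mm over their backs; the gripper's body (75 mm by 190 mm) begins 51 mm behind the grasp point.
Start: joints at [56.981, 30.224, 82.088, -0, 67.689, -10.227], TCP at [0.242, 0.576, 0.183] pointing down, gripper open.
Joint ranges: [-176.69, 176.69], [-43.24, 126.21], [12.49, 139.97], [-82, 262], [0, 151.66], [-163.58, 163.58]. Speed limits (degrees/s): [159.86, 159.86, 180, 180, 180, 180].

## Interface

Orientations are given as a 3x3 rotation matrix whose columns are the frame's x, y, z axes.
In Python, from rig import bot, capture, camera_model gives the robot as it stands.
- The arm moves only by the tool apply_moves, never from a script. Its argument "plan" is text: rows parted by semicolons, each of 6 numbers parted by spaces: the shift along the tool's x, y, z in units of 0.05 m (1.0 is 0.05 m), then the turn, a rotation vector about the tool's x, y, z in units of 360 degrees (1.0 is 360 degrees). In form: dx dy dz ax ay az; .... A call has 1 to 10 rows; each row shifts and turns the commanded pose from where the row before left it, along the tool's axes as they then stand; what a row does not reach is not made up. A row lasts 1/12 s, in which the tool goes at most 41.7 mm and 7.16 degrees, less where a joint would pass 70% of its speed; a pose out of reach is approached as far as the arm can. A call with a number of a shift or a turn outside -1 to 1 is refused whole. A call with a gripper value outside its range is refused whole. "gripper" is the gripper command: -1 is shut, 1 is fully open, values between are in proportion, set as the call begins (left out, the last holds). The fingers move at their own pace and stop on an object; the grip force is fixed at half the most. Time passes only in rows, so rows that do not move let the fingers close. It gives the time, the measured TCP pose, the force, the opening and the grip force at its end, in the units of the state.
- bot.read_state(): the state, without advancing time (a new reading comes with each control period).
- capture(name): name is "scene" or "top" or "wrist"; returns the picture (480x640x3 uint8, red, green, blue); there is no depth.
- camera_model(name): a dict with "vertical_fov" (degrees; the focal length in pixels is half the picture's height over the tangent of half this angle, whatever the lens; pixels are square), "cx", "cy" (the principal point, pixels), "position" and "rotation" of the camera in the world; the wrist camera has in their place "hand_eye" (4x4, takes a point from camera to tool coordinates, whose origin is the TCP and whose axes are the flange's). Camera axes: x right, y down, z forward; pixel columns grow to the right and rows downward; lengths in m; the calibration is good to about 2 mm. A picture is of the moment at which its call begins: read the wrist's pose just before it. camera_model takes no time and is no camera call.
- bot.hand_in(): hands the job in; it is judged then, once.
The state is a dict: "time_s": time; "joint_positions": joint angles; "qvel": joint speeds; "tau": joint torques, N m; "position": TCP position; "tcp_rot": TCP orientation; "force": force on the tool from outside, world axes, zero at the start; "moment": the same for the moment, N m; "opening": opening from 0.0 (shut) to 1.0 (fully open); "grasp_force": force on a finger pad.
Only numpy, scipy, OpenCV 4.12 (cv2) and the standard library are available. Lean on these libraries where they do the work, as an engineer would, in place of code of your own. Each camera call takes 0.05 s, during which the arm holds its last target. There are 200 camera calls.

## Task

Take the orange tuning tool from its wooden holder and put its blade down through the metal bushing of the speed-limiter unit into the slotted trimmer screw, feeling gently for the slot, and turn the screw with it until the red pointer lies on the green mark. Then put the tool back in its holder, upright and fully down, and let go. The trimmer is delicate: press and twist only lightly, touch the unit with nothing but the tool, and leave the spools, thimble and bobbin where they are.

Things in the scene. Friction and masses are not known exactly. Their poses are not given: they have to be found in the camera images.
- speed_unit: Speed-limiter unit, fixed to the table: grey box 112 (x) x 130 (y) x 36 high, white dial under a clear window, aluminium bushing standing 6 above the window (31 wide, its mouth a funnel from 20 to the 14.5 bore in 3.5 mm). Origin: centre of the underside; z up; -x is its front with two lamps. Trimmer axis: vertical at x = -25, y = 0. The tool bearing on the unit with over 25 N damages it.
- bore_mouth (a point): Centre of the bushing's mouth, on the trimmer axis, 42 mm above the table; axes as speed_unit. Below it lies the brass trimmer screw, diameter 18, one slot across its face, 4.5 wide and 4 deep. Its face is 13 to 20 mm under this point, differently each time, and gives up to 4 mm on a spring of 2.5 N/mm. Slot angle: see pointer_tip.
- pointer_tip (a point): Red pointer under the clear window, turning with the screw; this point is 45 mm from the trimmer axis, x axis outward along the pointer. The slot in the screw is fixed to the pointer at an unmeasured angle: its line is within 0.4 rad of the pointer's line, either way, different each time; it can be seen only down the bore.
- mark (a point): The green mark under the clear window, a bar 6 mm wide and 20 long; this point is 45 mm from the trimmer axis, x axis outward. The pointer is right when it lies over the mark. At the start the pointer is 0.15 to 1.25 rad anticlockwise of the mark seen from above, so the screw has to be turned clockwise, against a steady friction of about 0.04 N m.
- tool_holder: Wooden block 50 (x) x 74 (y) x 46 high, fixed to the table, with a vertical through hole of 14 in the middle that holds the tool and two small empty holes. Origin: centre of the underside.
- holder_mouth (a point): Centre of the holder's middle hole at the block's top face, 46 mm above the table; axes as the block.
- tuning_tool: Plastic tuning tool, 96 long, about 35 g, standing blade down in the holder. Origin: middle of the blade's lower edge; z up the tool. White blade 10 wide (x), 2.5 thick (y), 5 high; white shaft diameter 12 up to 42; black guard disc of 22 from 42 to 46; square orange handle 16 x 16 from 46 to 96, sides along x and y, black stripes on its +x and -x faces.
- blade_tip (a point): Middle of the tool's blade edge (the tool's origin), axes as the tool; the black bar on the handle's top runs along x, the blade's direction. In the holder the guard rests on the block, this point 4 mm above the table. Grip the handle by a pair of parallel flats, about 70 mm above this point.
- spool_red: Bystander: red thread spool, 29 x 29 x 60, standing at the back, loose. Origin: centre of the underside.
- spool_cream: Bystander: cream thread spool, 29 x 29 x 54, standing at the back, loose. Origin: centre of the underside.
- spool_navy: Bystander: navy thread spool, 29 x 29 x 61, standing at the back, loose. Origin: centre of the underside.
- thimble: Bystander: gold thimble, 18 x 18 x 22, loose between unit and holder. Origin: centre of the underside.
- bobbin_teal: Bystander: bobbin with teal thread, 20 x 20 x 12, loose between unit and holder. Origin: centre of the underside.
There are look-alikes about, which are no part of the job. Leave any purple look-alike of the tuning_tool alone.

How it is judged:
By the outcome, as a careful person would: the job done as asked, in the order asked, and still so for the second after the job is handed in, with the robot touching nothing.
It also fails if it takes over 72 s, if anything falls off the work surface, if the arm or the gripper's body presses on something with over 40 N, if the wrist force passes 120 N, or if a joint passes its speed limit or range.

## Working session

There is one attempt and no reset: what is moved stays moved. The work goes in short steps, Python scripts to look and compute and a tool call to move; the robot and the scene stay as the last step left them, time stands still between calls to the robot, and variables do not carry over. Pictures are saved under pics/ and viewed, at most 12 in all, crops included, and the job is handed in when it is done.

Besides the shell and the picture viewer there is one more tool, called as a command line: name --argument value ..., lists and objects as JSON in quotes. apply_moves: Moves the arm, as the interface text tells. Its arguments: {"type":"object","properties":{"plan":{"type":"string"},"gripper":{"type":"number"}},"required":["plan"]}

```bash
mkdir -p pics; ls; python3 - <<'E'
from rig import bot,capture,camera_model
import cv2,numpy as np
for n in("scene","top","wrist"):
    im=capture(n); cv2.imwrite(f"pics/{n}0.png",im[:,:,::-1]); m=camera_model(n); print(n,{k:np.round(v,4).tolist() for k,v in m.items() if not isinstance(v,str)})
s=bot.read_state(); print(s["time_s"],s["force"],s["position"],np.round(s["tcp_rot"],3).tolist())
E
```

```text
pics
scene {'vertical_fov': 55.9, 'cx': 314.3269, 'cy': 240.5788, 'position': [0.2121, -0.4335, 0.4974], 'rotation': [[0.7925, -0.3172, 0.5208], [-0.6098, -0.4089, 0.6789], [-0.0024, -0.8557, -0.5175]]}
top {'vertical_fov': 53.1174, 'cx': 322.6549, 'cy': 248.5642, 'position': [0.5803, 0.107, 0.9388], 'rotation': [[0.0086, -0.9983, 0.0584], [-1.0, -0.0088, -0.0021], [0.0026, -0.0584, -0.9983]]}
wrist {'vertical_fov': 67.663, 'cx': 316.6158, 'cy': 234.8527, 'hand_eye': [[0.0003, -0.9618, -0.2736, 0.0744], [1.0, 0.0003, -0.0001, 0.0002], [0.0002, -0.2736, 0.9618, -0.2033], [0.0, 0.0, 0.0, 1.0]]}
0.15 [-0.81675002 -0.10830814 -0.10459054] [0.24174614 0.5756585  0.18219658] [[-0.922, 0.387, -0.001], [0.387, 0.922, -0.001], [0.0, -0.002, -1.0]]
```

View pics/top0.png

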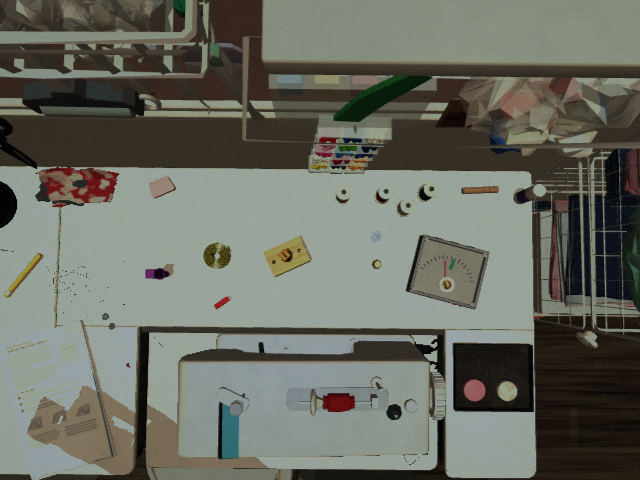

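View pics/scene0.png

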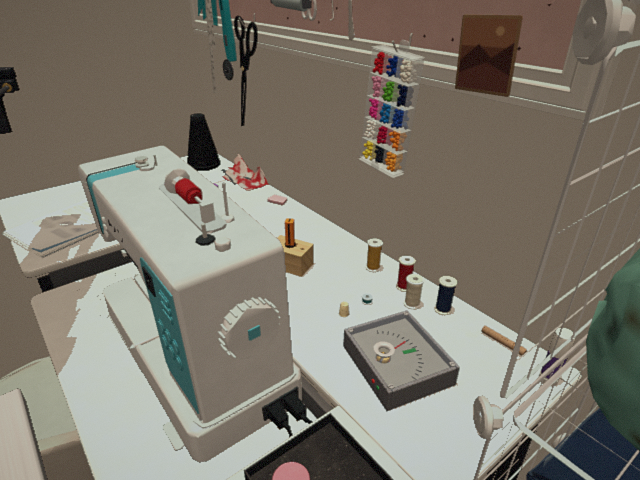

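The top view shows the unit at (449,270), with its bushing at (446,285), the red pointer at (445,263) and the green mark at (452,265). The holder with the orange tool is at (288,256). The thimble is at (377,264) and the bobbin at (376,237).

Things that could be taken for the tool:
- The orange-handled tool in the wooden block at (288,256), which is my choice by the description.
- A purple tool lying at (157,273).
- A red stub at (222,302).
- A yellow pencil at (24,274).

The sewing machine at (310,405) is a tall obstacle.

```bash
cat > h.py <<'E'
from rig import bot,capture,camera_model
import cv2,numpy as np
def cam(n):
    m=camera_model(n); f=240/np.tan(np.radians(m["vertical_fov"]/2))
    if "hand_eye" in m:
        s=bot.read_state(); T=np.eye(4); T[:3,:3]=s["tcp_rot"]; T[:3,3]=s["position"]; T=T@np.array(m["hand_eye"]); R,p=T[:3,:3],T[:3,3]
    else: R,p=np.array(m["rotation"]),np.array(m["position"])
    return f,m["cx"],m["cy"],R,p
def ray(c,u,v,z):
    f,cx,cy,R,p=c; d=R@np.array([(u-cx)/f,(v-cy)/f,1]); return p+d*(z-p[2])/d[2]
def proj(c,P):
    f,cx,cy,R,p=c; q=R.T@(np.array(P)-p); return np.array([cx+f*q[0]/q[2],cy+f*q[1]/q[2]])
def snap(n,name=None):
    c=cam(n); im=capture(n)[:,:,::-1].copy()
    if name: cv2.imwrite(f"pics/{name}.png",im)
    return c,im
def crop(im,u,v,w,h,k,name):
    u0,v0=max(0,int(u-w/2)),max(0,int(v-h/2)); cv2.imwrite(f"pics/{name}.png",cv2.resize(im[v0:v0+h,u0:u0+w],None,fx=k,fy=k,interpolation=cv2.INTER_CUBIC)); print("crop",u0,v0,k)
E
python3 - <<'E'
from h import *
c=cam("top"); im=cv2.imread("pics/top0.png")
for n,u,v,z in[("bush",446,285,.042),("unit tl",422,235,.036),("tr",489,249,.036),("br",476,307,.036),("bl",407,291,.036),("holder",288,256,.046),("tooltop",287,255,.1),("machine tl",180,360,.25),("machine tr",428,360,.25),("thimble",377,264,.022),("bobbin",376,237,.012),("spool",343,196,.055)]:
    print(n,ray(c,u,v,z).round(3))
a=cv2.resize(im[215:315,255:315],None,fx=5,fy=5,interpolation=2); b=cv2.resize(im[225:315,400:495],None,fx=5,fy=5,interpolation=2)
b=cv2.copyMakeBorder(b,0,50,0,0,0); cv2.imwrite("pics/c1.png",np.hstack([a,b]))
cs=cam("scene"); print([(n,proj(cs,P).round()) for n,P in[("b",ray(c,446,285,.042)),("h",ray(c,288,256,.046))]])
E
```

```text
bush [ 0.567 -0.125  0.042]
unit tl [ 0.66  -0.082  0.036]
tr [ 0.635 -0.209  0.036]
br [ 0.526 -0.183  0.036]
bl [ 0.555 -0.054  0.036]
holder [0.618 0.169 0.046]
tooltop [0.617 0.167 0.1  ]
machine tl [0.461 0.306 0.25 ]
machine tr [ 0.464 -0.045  0.25 ]
thimble [0.605 0.001 0.022]
bobbin [0.658 0.002 0.012]
spool [0.73  0.068 0.055]
[('b', array([382., 349.])), ('h', array([291., 246.]))]
```

View pics/c1.png

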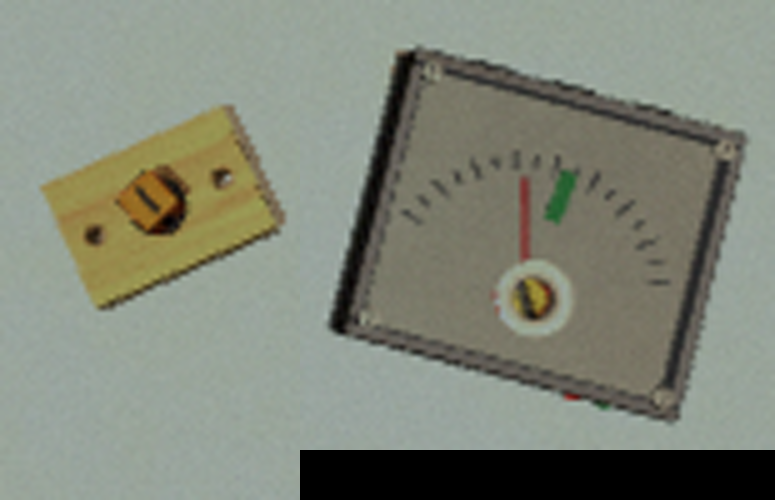

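The crop shows the orange tool upright in the block, with the bar on its handle running diagonally, so it is the right one. The unit's pointer is near vertical, the green mark lies clockwise of it, and the slot is visible in the bore. I'll set out for above the holder.

apply_moves --plan "-0.79 0.06 -0.16 0 0 0;-0.79 0.06 -0.16 0 0 0;-0.79 0.06 -0.16 0 0 0;-0.79 0.06 -0.16 0 0 0;-0.79 0.06 -0.16 0 0 0;-0.79 0.06 -0.16 0 0 0;-0.79 0.06 -0.16 0 0 0;-0.79 0.06 -0.16 0 0 0;-0.79 0.06 -0.16 0 0 0;-0.79 0.06 -0.16 0 0 0" --gripper 1

```text
time_s: 0.98
position: [0.6193, 0.4497, 0.2628]
tcp_rot: [[-0.922, 0.388, -0.001], [0.388, 0.922, -0.0], [0.001, -0.001, -1.0]]
force: [0.4, 0.6, 0.5]
opening: 1.003
grasp_force: 0.0
```

apply_moves --plan "-0.26 -0.65 0 0 0 0;-0.26 -0.65 0 0 0 0;-0.26 -0.65 0 0 0 0;-0.26 -0.65 0 0 0 0;-0.26 -0.65 0 0 0 0;-0.26 -0.65 0 0 0 0;-0.26 -0.65 0 0 0 0;-0.26 -0.65 0 0 0 0;0 0 0.3 0 0 0;0 0 0.3 0 0 0"

```text
time_s: 1.82
position: [0.6139, 0.1683, 0.2336]
tcp_rot: [[-0.92, 0.391, 0.002], [0.391, 0.92, 0.0], [-0.002, 0.001, -1.0]]
force: [0.5, -0.4, 0.0]
opening: 0.997
grasp_force: 0.0
```

apply_moves --plan "0 0 0.3 0 0 0.012;0 0 0.3 0 0 0.012;0 0 0.2 0 0 0.012;0 0 0 0 0 0.012;0 0 0 0 0 0.012;0 0 0 0 0 0.012;0 0 0 0 0 0;0 0 0 0 0 0"

```text
time_s: 2.48
position: [0.6128, 0.1708, 0.1926]
tcp_rot: [[-0.661, 0.75, -0.001], [0.75, 0.661, -0.0], [0.0, -0.001, -1.0]]
force: [0.5, 0.7, -0.0]
opening: 1.003
grasp_force: 0.0
```

```bash
python3 - <<'E'
from h import *
c,im=snap("wrist","w1"); s=bot.read_state(); print(s["time_s"],s["position"],np.degrees(np.arctan2(s["tcp_rot"][1][1],s["tcp_rot"][0][1])),s["force"],s["joint_positions"])
print(proj(c,[.617,.168,.1]))
E
```

```text
2.5333 [0.61281794 0.17082866 0.19273057] 41.39506569904619 [ 0.2770037  -0.08654522  0.06312636] [ 5.52960265e+00  3.05384339e+01  7.97506068e+01 -3.08517948e-03
  6.97403933e+01 -3.58643907e+01]
[317.82245448 229.50390649]
```

View pics/w1.png

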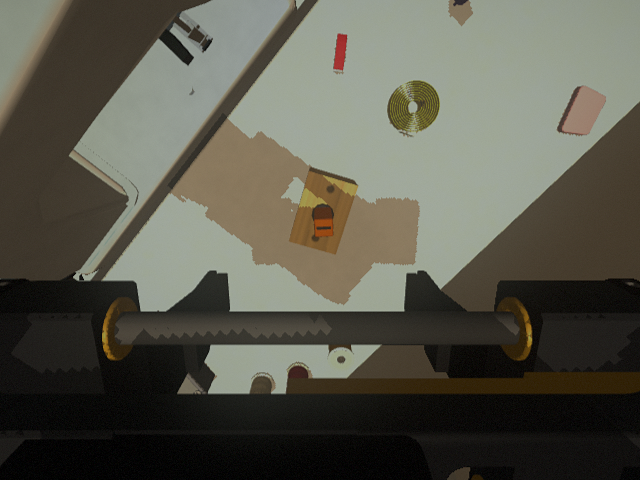

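The wrist view shows the orange handle's top face at about (323,228), with its bar nearly level in the picture. The fingers therefore already close along the bar. Next I measure the top face.

```bash
python3 - <<'E'
from h import *
c=cam("wrist"); im=cv2.imread("pics/w1.png"); s=bot.read_state()
h=cv2.cvtColor(im,cv2.COLOR_BGR2HSV)[200:250,300:350]
m=cv2.inRange(h,(3,190,150),(16,255,255)); m=cv2.morphologyEx(m,cv2.MORPH_CLOSE,np.ones((5,5)))
cs=max(cv2.findContours(m,0,2)[0],key=cv2.contourArea); r=cv2.minAreaRect(cs); print(r)
b=cv2.boxPoints(r)+[300,200]; P=np.array([ray(c,*p,.1) for p in b]); print(P.round(4))
ctr=P.mean(0); e=P-np.roll(P,1,0); print(ctr,np.linalg.norm(e,axis=1),np.degrees(np.arctan2(e[:,1],e[:,0])))
R=np.array(s["tcp_rot"]); print("in tool",(R.T@(ctr-s["position"]))/.05)
E
```

```text
((23.5, 27.5), (15.0, 15.0), 90.0)
[[0.6104 0.1733 0.1   ]
 [0.6199 0.1817 0.1   ]
 [0.6288 0.1719 0.1   ]
 [0.6191 0.1633 0.1   ]]
[0.61956111 0.17253456 0.1       ] [0.01325022 0.01274319 0.01325053 0.01289497] [ 131.38385415   41.42179638  -47.95980902 -138.57615349]
in tool [-0.06406616  0.12455752  1.85453944]
```

```bash
python3 - <<'E'
from h import *
im=cv2.imread("pics/w1.png"); crop(im,323,222,60,50,12,"c2")
E
```

```text
crop 293 197 12
```

View pics/c2.png

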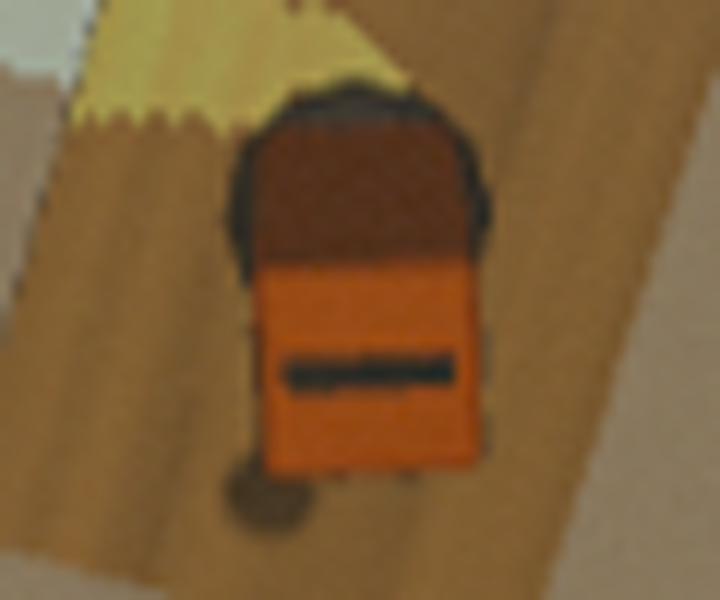

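apply_moves --plan "-0.065 0.125 0.1 0 0 -0.0055;0 0 0.3 0 0 0;0 0 0.4 0 0 0;0 0 0.4 0 0 0;0 0 0.4 0 0 0;0 0 0.4 0 0 0;0 0 0.4 0 0 0;0 0 0.2 0 0 0;0 0 0.1 0 0 0;0 0 0 0 0 0"

```text
time_s: 3.37
position: [0.6192, 0.1724, 0.057]
tcp_rot: [[-0.686, 0.728, -0.002], [0.728, 0.686, -0.0], [0.001, -0.002, -1.0]]
force: [-0.7, -0.6, 0.5]
opening: 0.998
grasp_force: 0.0
```

apply_moves --plan "0 0 0 0 0 0;0 0 0 0 0 0;0 0 0 0 0 0;0 0 0 0 0 0;0 0 0 0 0 0;0 0 0 0 0 0;0 0 0 0 0 0;0 0 0 0 0 0;0 0 0 0 0 0;0 0 0 0 0 0" --gripper -1

```text
time_s: 4.2
position: [0.6198, 0.1725, 0.0579]
tcp_rot: [[-0.685, 0.728, -0.0], [0.728, 0.685, -0.0], [0.0, -0.0, -1.0]]
force: [0.1, 0.3, -0.7]
opening: 0.325
grasp_force: 0.0
```

```bash
python3 - <<'E'
from h import *
s=bot.read_state(); print({k:np.round(v,4).tolist() for k,v in s.items()})
E
```

```text
{'time_s': 4.2, 'joint_positions': [5.618, 40.2992, 85.052, -0.0004, 54.6532, -37.6486], 'qvel': [-0.0588, 0.0253, 0.0102, 0.0736, 0.1072, 0.0021], 'tau': [0.0037, -47.851, -14.0285, 0.031, 0.0768, 0.0], 'position': [0.6198, 0.1725, 0.0579], 'tcp_rot': [[-0.6854, 0.7282, -0.0001], [0.7282, 0.6854, -0.0], [0.0, -0.0001, -1.0]], 'force': [0.0974, 0.3085, -0.715], 'moment': [-0.0479, 0.0285, -0.0101], 'grasp_force': 0.0, 'opening': 0.3247}
```

apply_moves --plan "0 0 0 0 0 0;0 0 0 0 0 0;0 0 0 0 0 0;0 0 0 0 0 0;0 0 0 0 0 0;0 0 0 0 0 0"

```text
time_s: 4.7
position: [0.6198, 0.1725, 0.0579]
tcp_rot: [[-0.685, 0.728, -0.0], [0.728, 0.685, -0.0], [0.0, -0.0, -1.0]]
force: [-0.3, -0.2, 0.6]
opening: 0.172
grasp_force: 30.0
```

```bash
python3 - <<'E'
from h import *
s=bot.read_state(); print({k:np.round(v,4).tolist() for k,v in s.items()})
E
```

```text
{'time_s': 4.7, 'joint_positions': [5.62, 40.2974, 85.0523, -0.0001, 54.6538, -37.6493], 'qvel': [0.0058, 0.0122, -0.0503, -0.0108, -0.0386, 0.0064], 'tau': [0.01, -47.9335, -14.082, 0.0357, 0.0709, -0.0], 'position': [0.6198, 0.1725, 0.0579], 'tcp_rot': [[-0.6854, 0.7281, -0.0001], [0.7281, 0.6854, -0.0], [0.0, -0.0001, -1.0]], 'force': [-0.2818, -0.234, 0.6168], 'moment': [-0.0334, -0.0087, -0.0075], 'grasp_force': 29.9989, 'opening': 0.1718}
```

apply_moves --plan "0 0 -0.1 0 0 0;0 0 -0.2 0 0 0;0 0 -0.3 0 0 0;0 0 -0.4 0 0 0;0 0 -0.4 0 0 0;0 0 -0.4 0 0 0;0 0 -0.2 0 0 0"

```text
time_s: 5.28
position: [0.6216, 0.1728, 0.1618]
tcp_rot: [[-0.685, 0.728, 0.005], [0.728, 0.685, 0.001], [-0.003, 0.004, -1.0]]
force: [0.7, 0.3, 0.4]
opening: 0.168
grasp_force: 30.0
```

apply_moves --plan "-0.35 -0.33 0 0 0 0;-0.5 -0.48 0 0 0 0;-0.55 -0.52 0 0 0 0;-0.55 -0.52 0 0 0 0;-0.55 -0.52 0 0 0 0;-0.55 -0.52 0 0 0 0;-0.55 -0.52 0 0 0 0;-0.55 -0.52 0 0 0 0;-0.55 -0.53 0 0 0 0;-0.39 -0.37 0 0 0 0"

```text
time_s: 6.12
position: [0.6182, -0.182, 0.1584]
tcp_rot: [[-0.684, 0.729, 0.001], [0.729, 0.684, -0.001], [-0.002, -0.001, -1.0]]
force: [0.9, 0.3, -0.1]
opening: 0.169
grasp_force: 30.0
```

apply_moves --plan "0 0 0.2 0 0 0;0 0 0.2 0 0 0;0 0 0.1 0 0 0;0 0 0 0 0 0;0 0 0 0 0 0"

```text
time_s: 6.53
position: [0.6179, -0.1764, 0.1322]
tcp_rot: [[-0.687, 0.727, -0.002], [0.727, 0.687, 0.001], [0.002, -0.001, -1.0]]
force: [-0.8, -0.5, 0.5]
opening: 0.17
grasp_force: 30.0
```

```bash
python3 - <<'E'
from h import *
c,im=snap("wrist","w2"); s=bot.read_state(); print(s["time_s"],s["position"],s["tcp_rot"].round(4).tolist(),s["force"],s["opening"])
print(proj(c,[.567,-.125,.042])); np.savez("w2.npz",R=c[3],p=c[4])
E
```

```text
6.5833 [ 0.61843814 -0.17670044  0.13279524] [[-0.6869, 0.7268, -0.0006], [0.7268, 0.6869, 0.0005], [0.0008, -0.0001, -1.0]] [ 0.44803674  0.00237894 -0.29953164] 0.16633321126323403
[314.1241692  136.14730664]
```

View pics/w2.png

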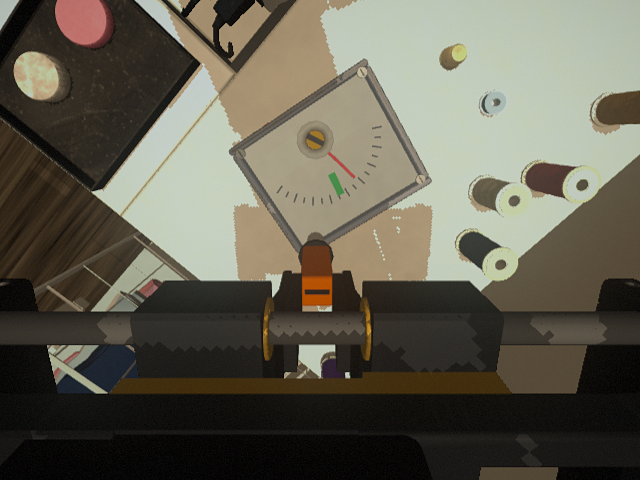

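The unit is seen from nearly straight above the bore: bushing at (315,139), slot inside it, red pointer running to (353,177), green mark at (336,184). Next is a close crop for the angles.

```bash
python3 - <<'E'
from h import *
im=cv2.imread("pics/w2.png"); d=np.load("w2.npz"); f,cx,cy,_,_=cam("wrist"); c=(f,cx,cy,d["R"],d["p"])
crop(im,330,155,90,75,8,"c3")
hsv=cv2.cvtColor(im,cv2.COLOR_BGR2HSV); b=np.zeros(hsv.shape[:2],np.uint8); b[115:215,270:400]=255
for n,lo,hi,z in[("red",(0,120,100),(8,255,255),.03),("red2",(170,120,100),(180,255,255),.03),("green",(50,120,60),(85,255,255),.03),("brass",(12,110,60),(30,255,255),.025)]:
    ys,xs=np.nonzero(cv2.inRange(hsv,lo,hi)&b)
    if len(xs)<8: print(n,len(xs)); continue
    P=np.array([ray(c,x,y,z)[:2] for x,y in zip(xs,ys)]); w,V=np.linalg.eigh(np.cov(P.T)); v=V[:,1]
    print(n,len(xs),xs.mean(),ys.mean(),P.mean(0).round(4),"dir",np.degrees(np.arctan2(v[1],v[0])),np.sqrt(w*12).round(4))
E
```

```text
crop 285 117 8
red 93 341.13978494623655 164.63440860215053 [ 0.5994 -0.1263] dir -179.74704730032428 [0.0021 0.0289]
red2 0
green 127 335.8897637795276 183.5984251968504 [ 0.6072 -0.1408] dir 159.4887041395167 [0.0052 0.0193]
brass 182 314.68131868131866 139.58241758241758 [ 0.5692 -0.1269] dir 106.04351778963614 [0.0121 0.0162]
```

View pics/c3.png

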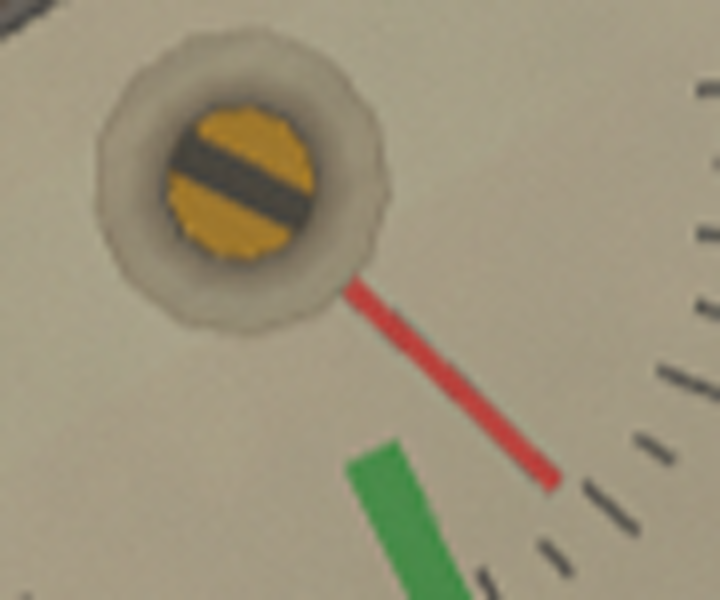

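```bash
python3 - <<'E'
from h import *
im=cv2.imread("pics/w2.png"); d=np.load("w2.npz"); f,cx,cy,_,_=cam("wrist"); c=(f,cx,cy,d["R"],d["p"])
s=bot.read_state(); R=s["tcp_rot"]; p=s["position"]
B=ray(c,314.8,139.2,.042); print("bush",B, "tool",(R.T@(B-p))/.05)
# slot: dark pixels within bore
g=cv2.cvtColor(im,cv2.COLOR_BGR2HSV); k=8; big=cv2.resize(g,None,fx=k,fy=k,interpolation=1)
yy,xx=np.mgrid[:480*k,:640*k]; cxp,cyp=314.7*k,139.5*k; r=np.hypot(xx-cxp,yy-cyp)<8*k
m=r&(big[:,:,2]<105)&(big[:,:,1]<110); ys,xs=np.nonzero(m); P=np.array([ray(c,x/k,y/k,.025)[:2] for x,y in zip(xs[::5],ys[::5])])
w,V=np.linalg.eigh(np.cov(P.T)); v=V[:,1]*np.sign(V[0,1]); print("slot",len(xs),P.mean(0),np.degrees(np.arctan2(v[1],v[0])),np.sqrt(12*w))
print("yaw",np.degrees(np.arctan2(R[1,1],R[0,1])))
# handle top in hand
q=proj(c,p+R@np.array([0,0,-.0421])); print("handle top expected",q)
m=cv2.inRange(g,(3,190,120),(16,255,255))[250:320,285:350]; n=max(cv2.findContours(m,0,2)[0],key=cv2.contourArea); print(cv2.boundingRect(n))
v=im[285:300,310:325].sum(2); print(v[:, 3:12].mean(1).astype(int)); print(im[250:312,317].sum(1).tolist())
E
```

```text
bush [ 0.56898827 -0.12632976  0.042     ] tool [ 1.41004799 -0.02660364  1.81702109]
slot 4988 [ 0.56911519 -0.12684672] 16.911442738228526 [0.00402996 0.01311704]
yaw 43.38208655320951
handle top expected [316.15156496 292.64204169]
(17, 26, 30, 29)
[266 264 268 271 207 124 116 116 111 205 251 260 256 256 256]
[186, 190, 183, 178, 181, 178, 182, 180, 187, 179, 182, 181, 178, 172, 176, 166, 174, 175, 170, 171, 176, 169, 166, 172, 174, 175, 216, 240, 259, 261, 273, 267, 275, 262, 276, 267, 260, 264, 271, 205, 131, 118, 116, 103, 212, 250, 258, 257, 256, 255, 254, 252, 255, 253, 233, 356, 537, 481, 407, 410, 428, 265]
```

apply_moves --plan "0.2 0 0 0 0 0;0.3 0 0 0 0 0;0.4 -0.02 0 0 0 0;0.3 0 0 0 0 0;0.195 -0.007 0 0 0 0.0061;0 0 0 0 0 0.014;0 0 0 0 0 0.014;0 0 0 0 0 0.014;0 0 0 0 0 0.014;0 0 0 0 0 0.014"

```text
time_s: 7.42
position: [0.5694, -0.1272, 0.1337]
tcp_rot: [[-0.271, 0.963, 0.001], [0.963, 0.271, -0.0], [-0.0, 0.001, -1.0]]
force: [0.2, 0.1, -0.5]
opening: 0.171
grasp_force: 30.0
```

apply_moves --plan "0 0 0.2 0 0 0;0 0 0.2 0 0 0;0 0 0.08 0 0 0;0 0 0 0 0 0;0 0 0 0 0 0"

```text
time_s: 7.83
position: [0.5691, -0.1281, 0.1081]
tcp_rot: [[-0.274, 0.962, -0.002], [0.962, 0.274, 0.001], [0.001, -0.001, -1.0]]
force: [0.4, -1.2, -0.7]
opening: 0.174
grasp_force: 30.0
```

```bash
python3 - <<'E'
from h import *
c,im=snap("wrist","w3"); s=bot.read_state(); print(s["time_s"],s["position"],s["tcp_rot"].round(4).tolist(),s["force"],s["moment"],s["joint_positions"])
c2,i2=snap("scene","s3"); B=[.569,-.1263,.042]; u=proj(c,B); v=proj(c2,B); print(u,v)
crop(im,u[0],u[1],80,100,5,"a"); crop(i2,v[0],v[1]-10,80,100,5,"b")
cv2.imwrite("pics/c4.png",np.hstack([cv2.imread("pics/a.png"),cv2.imread("pics/b.png")]))
E
```

```text
7.8833 [ 0.5695247  -0.12831338  0.10859171] [[-0.2741, 0.9617, -0.0006], [0.9617, 0.2741, 0.0003], [0.0004, -0.0005, -1.0]] [-0.43912321  0.31668412 -0.79731361] [-0.09919596  0.03743013 -0.03247026] [-2.36580392e+01  3.24970091e+01  9.21325288e+01  1.55386950e-03
  5.54079073e+01 -3.95694712e+01]
[316.58945829 230.39708061] [383.68653566 348.80476819]
crop 276 180 5
crop 343 288 5
```

View pics/c4.png

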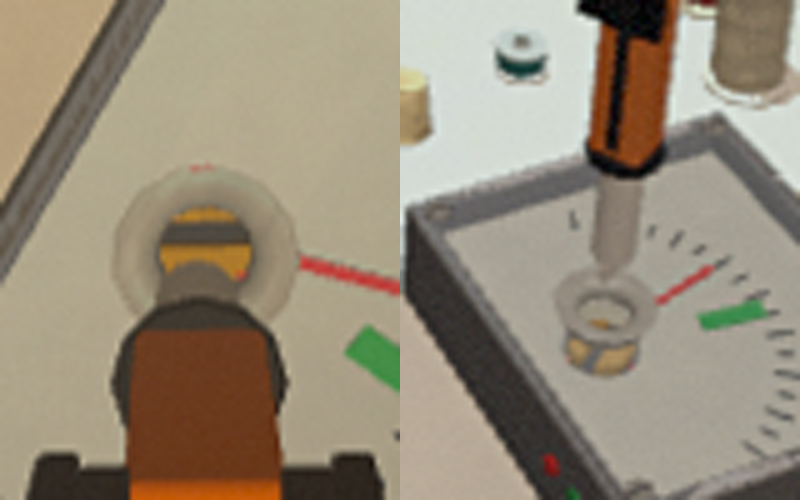

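The wrist crop shows the blade just behind the bore, with the slot parallel to it. The scene crop shows the tip about 1 to 1.5 mm off-centre toward -y. I'll correct that and descend partway.

apply_moves --plan "0.025 0.007 0 0 0 0;0 0 0.08 0 0 0;0 0 0.08 0 0 0;0 0 0.08 0 0 0;0 0 0.08 0 0 0;0 0 0.08 0 0 0;0 0 0.054 0 0 0;0 0 0 0 0 0;0 0 0 0 0 0"

```text
time_s: 8.68
position: [0.5695, -0.1271, 0.086]
tcp_rot: [[-0.273, 0.962, -0.0], [0.962, 0.273, 0.0], [0.0, -0.0, -1.0]]
force: [-0.2, 0.0, -0.5]
opening: 0.17
grasp_force: 30.0
```

```bash
cat > st.py <<'E'
from h import *
s=bot.read_state(); R=s["tcp_rot"]; print(s["time_s"].__round__(2),s["position"].round(4),"tipz",round(s["position"][2]-.0539,4),"F",s["force"].round(1),"M",s["moment"].round(3),"yaw",np.degrees(np.arctan2(R[1,1],R[0,1])).round(1))
E
python3 st.py
```

```text
8.68 [ 0.5695 -0.1271  0.086 ] tipz 0.0321 F [-0.2  0.  -0.5] M [-0.047  0.041  0.055] yaw 15.9
```

No contact and no side load, so the blade is in the bore. Now I feel downward.

apply_moves --plan "0 0 0.02 0 0 0;0 0 0.02 0 0 0;0 0 0.02 0 0 0;0 0 0 0 0 0;0 0 0 0 0 0"

```text
time_s: 9.1
position: [0.5697, -0.1272, 0.0833]
tcp_rot: [[-0.273, 0.962, 0.0], [0.962, 0.273, -0.0], [-0.0, 0.0, -1.0]]
force: [-0.0, 0.4, -0.5]
opening: 0.17
grasp_force: 30.0
```

apply_moves --plan "0 0 0.02 0 0 0;0 0 0.02 0 0 0;0 0 0 0 0 0;0 0 0 0 0 0"

```text
time_s: 9.43
position: [0.5696, -0.1271, 0.0812]
tcp_rot: [[-0.273, 0.962, -0.0], [0.962, 0.273, 0.0], [0.0, -0.0, -1.0]]
force: [-0.2, 0.0, -0.4]
opening: 0.166
grasp_force: 30.0
```

apply_moves --plan "0 0 0.02 0 0 0;0 0 0.02 0 0 0;0 0 0 0 0 0;0 0 0 0 0 0"

```text
time_s: 9.77
position: [0.5696, -0.1271, 0.0792]
tcp_rot: [[-0.274, 0.962, -0.0], [0.962, 0.274, 0.0], [0.0, -0.0, -1.0]]
force: [0.0, -0.0, -0.7]
opening: 0.17
grasp_force: 30.0
```

```bash
python3 st.py
```

```text
9.77 [ 0.5696 -0.1271  0.0792] tipz 0.0253 F [ 0.  -0.  -0.7] M [-0.08   0.045 -0.034] yaw 15.9
```

apply_moves --plan "0 0 0.02 0 0 0;0 0 0.01 0 0 0;0 0 0 0 0 0;0 0 0 0 0 0"

```text
time_s: 10.1
position: [0.5696, -0.1271, 0.0777]
tcp_rot: [[-0.273, 0.962, -0.0], [0.962, 0.273, 0.0], [0.0, -0.0, -1.0]]
force: [-0.2, 0.5, 0.0]
opening: 0.169
grasp_force: 30.0
```

apply_moves --plan "0 0 0.02 0 0 0;0 0 0.01 0 0 0;0 0 0 0 0 0;0 0 0 0 0 0"

```text
time_s: 10.43
position: [0.5697, -0.1272, 0.0763]
tcp_rot: [[-0.273, 0.962, 0.0], [0.962, 0.273, -0.0], [-0.0, 0.0, -1.0]]
force: [-0.1, 0.1, 1.1]
opening: 0.171
grasp_force: 30.0
```

```bash
python3 st.py
```

```text
10.43 [ 0.5697 -0.1272  0.0763] tipz 0.0224 F [-0.1  0.1  1.1] M [-0.096  0.031 -0.018] yaw 15.9
```

apply_moves --plan "0 0 0.02 0 0 0;0 0 0 0 0 0;0 0 0 0 0 0"

```text
time_s: 10.68
position: [0.5699, -0.1273, 0.0755]
tcp_rot: [[-0.273, 0.962, 0.001], [0.962, 0.273, -0.0], [-0.0, 0.0, -1.0]]
force: [0.2, -0.5, 1.6]
opening: 0.171
grasp_force: 30.0
```

```bash
python3 st.py
```

```text
10.68 [ 0.5699 -0.1273  0.0755] tipz 0.0216 F [ 0.2 -0.5  1.6] M [-0.078  0.094  0.009] yaw 15.9
```

apply_moves --plan "0 0 0.01 0 0 0.005;0 0 0 0 0 0.005;0 0 0 0 0 0.005;0 0 0 0 0 0.005;0 0 0 0 0 0.005;0 0 0 0 0 0.005;0 0 0 0 0 0.005;0 0 0 0 0 0.005;0 0 0 0 0 0;0 0 0 0 0 0"

```text
time_s: 11.52
position: [0.5699, -0.1273, 0.0751]
tcp_rot: [[-0.027, 1.0, 0.001], [1.0, 0.027, -0.0], [-0.0, 0.001, -1.0]]
force: [-0.8, 0.4, 2.4]
opening: 0.173
grasp_force: 30.0
```

```bash
python3 st.py; cat > ptr.py <<'E'
from h import *
B=np.array([.569,-.1264])
for n in("wrist","top","scene"):
    c,im=snap(n,"last_"+n); hsv=cv2.cvtColor(im,cv2.COLOR_BGR2HSV); C=proj(c,[.595,-.13,.03]); b=np.zeros(hsv.shape[:2],np.uint8); cv2.circle(b,tuple(int(x) for x in C),int(.045*c[0]/np.linalg.norm(c[4]-[.6,-.13,.03])),255,-1)
    o=[n]
    for k,lo,hi in[("red",(0,110,70),(8,255,255)),("green",(50,90,50),(85,255,255))]:
        m=cv2.inRange(hsv,lo,hi)
        if k=="red": m|=cv2.inRange(hsv,(172,110,70),(180,255,255))
        N,L,S,_=cv2.connectedComponentsWithStats(m&b,connectivity=8)
        if N<2: continue
        i=1+np.argmax(S[1:,4]); ys,xs=np.nonzero(L==i); P=np.array([ray(c,x,y,.03)[:2] for x,y in zip(xs,ys)]); w,V=np.linalg.eigh(np.cov(P.T)); v=V[:,1]*np.sign(V[0,1]); mm=P.mean(0)-B
        o+=[k,len(xs),"axis",np.degrees(np.arctan2(v[1],v[0])).round(1),"bearing",np.degrees(np.arctan2(mm[1],mm[0])).round(1),"r",np.hypot(*mm).round(4)]
    print(*o)
E
python3 ptr.py
```

```text
11.52 [ 0.5699 -0.1273  0.0751] tipz 0.0212 F [-0.8  0.4  2.4] M [-0.112  0.035  0.02 ] yaw 1.5
wrist red 128 axis 1.4 bearing 0.3 r 0.0304 green 208 axis -20.5 bearing -19.4 r 0.0403
top red 32 axis -0.4 bearing 1.0 r 0.0287
scene red 15 axis 1.4 bearing 0.5 r 0.0341 green 40 axis -17.5 bearing -25.1 r 0.0389
```

apply_moves --plan "0 0 0 0 0 0.005;0 0 0 0 0 0.005;0 0 0 0 0 0.005;0 0 0 0 0 0.002;0 0 0 0 0 0;0 0 0 0 0 0"

```text
time_s: 12.17
position: [0.5698, -0.1272, 0.0749]
tcp_rot: [[0.08, 0.997, 0.0], [0.997, -0.08, -0.0], [-0.0, 0.0, -1.0]]
force: [0.1, 0.4, 3.9]
opening: 0.171
grasp_force: 30.0
```

```bash
python3 st.py; python3 ptr.py
```

```text
12.17 [ 0.5698 -0.1272  0.0749] tipz 0.021 F [0.1 0.4 3.9] M [-0.085  0.084 -0.027] yaw -4.6
wrist red 127 axis -1.0 bearing -1.6 r 0.03 green 211 axis -20.4 bearing -19.3 r 0.0405
top red 16 axis -0.4 bearing -0.9 r 0.0287
scene red 15 axis -0.3 bearing -1.4 r 0.0335 green 40 axis -17.5 bearing -25.1 r 0.0389
```

The pointer has begun to follow, so the blade is in the slot. I keep turning.

apply_moves --plan "0 0 0 0 0 0.005;0 0 0 0 0 0.005;0 0 0 0 0 0.005;0 0 0 0 0 0.005;0 0 0 0 0 0.005;0 0 0 0 0 0.005;0 0 0 0 0 0.005;0 0 0 0 0 0.003;0 0 0 0 0 0;0 0 0 0 0 0"

```text
time_s: 13.15
position: [0.5697, -0.1272, 0.0748]
tcp_rot: [[0.314, 0.95, 0.0], [0.95, -0.314, -0.0], [-0.0, 0.0, -1.0]]
force: [-0.0, -0.3, 4.0]
opening: 0.167
grasp_force: 30.0
```

```bash
python3 st.py; python3 ptr.py
```

```text
13.15 [ 0.5697 -0.1272  0.0748] tipz 0.0209 F [-0.  -0.3  4. ] M [-0.119  0.058  0.037] yaw -18.3
wrist red 124 axis -13.7 bearing -14.6 r 0.0296 green 176 axis -16.8 bearing -20.1 r 0.0418
top red 17 axis -13.7 bearing -14.1 r 0.0282 green 23 axis -15.0 bearing -19.9 r 0.0411
scene red 21 axis -14.9 bearing -14.6 r 0.0309 green 40 axis -19.1 bearing -24.9 r 0.0389
```

apply_moves --plan "0 0 0 0 0 0.005;0 0 0 0 0 0.005;0 0 0 0 0 0.005;0 0 0 0 0 0.002;0 0 0 0 0 0;0 0 0 0 0 0"

```text
time_s: 13.8
position: [0.5696, -0.1272, 0.0748]
tcp_rot: [[0.413, 0.911, -0.0], [0.911, -0.413, -0.0], [-0.0, -0.0, -1.0]]
force: [-1.5, 0.3, 3.4]
opening: 0.169
grasp_force: 30.0
```

```bash
python3 st.py; python3 ptr.py; python3 - <<'E'
from h import *
im=cv2.imread("pics/last_wrist.png"); s=bot.read_state(); C=proj(cam("wrist"),[.6,-.135,.03]); crop(im,C[0],C[1],90,75,8,"c5")
E
```

```text
13.8 [ 0.5696 -0.1272  0.0748] tipz 0.0209 F [-1.5  0.3  3.4] M [-0.115  0.087  0.065] yaw -24.4
wrist red 121 axis -20.0 bearing -20.7 r 0.0292 green 117 axis -27.6 bearing -18.1 r 0.0428
top red 17 axis -21.6 bearing -20.5 r 0.0272 green 16 axis -26.9 bearing -18.4 r 0.0425
scene red 24 axis -20.0 bearing -20.7 r 0.0302 green 29 axis -15.2 bearing -26.0 r 0.0394
crop 313 196 8
```

View pics/c5.png

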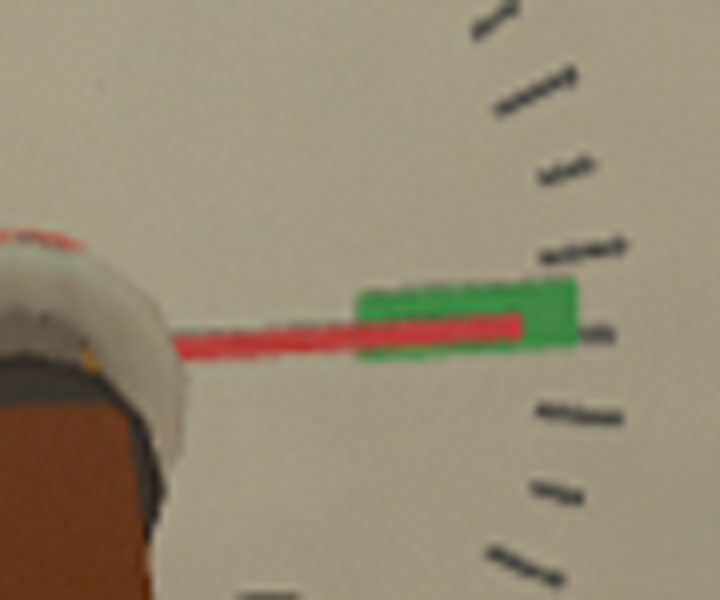

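The pointer lies over the green mark, within about 1° of its centre. I unload the twist by backing off inside the slot play, then withdraw and check from above.

apply_moves --plan "0 0 0 0 0 -0.006;0 0 0 0 0 -0.008;0 0 0 0 0 -0.008;0 0 0 0 0 -0.006;0 0 -0.04 0 0 0;0 0 -0.08 0 0 0;0 0 -0.1 0 0 0;0 0 -0.1 0 0 0;0 0 -0.1 0 0 0;0 0 -0.2 0 0 0"

```text
time_s: 14.78
position: [0.5688, -0.1268, 0.1056]
tcp_rot: [[0.248, 0.969, -0.002], [0.969, -0.248, 0.001], [0.0, -0.002, -1.0]]
force: [-0.3, 0.1, -1.5]
opening: 0.166
grasp_force: 30.0
```

apply_moves --plan "0 0 -0.3 0 0 0;0 0 -0.2 0 0 0;-0.3 0 0 0 0 0;-0.4 0 0 0 0 0;-0.4 0 0 0 0 0;-0.3 0 0 0 0 0;0 0 0 0 0 0;0 0 0 0 0 0"

```text
time_s: 15.45
position: [0.5523, -0.1954, 0.1313]
tcp_rot: [[0.25, 0.968, 0.001], [0.968, -0.25, 0.0], [0.0, 0.001, -1.0]]
force: [-0.5, -0.1, -0.5]
opening: 0.17
grasp_force: 30.0
```

```bash
python3 st.py; python3 ptr.py; python3 - <<'E'
from h import *
im=cv2.imread("pics/last_wrist.png"); C=proj(cam("wrist"),[.59,-.13,.03]); crop(im,C[0],C[1],90,75,8,"c6")
E
```

```text
15.45 [ 0.5523 -0.1954  0.1313] tipz 0.0774 F [-0.5 -0.1 -0.5] M [-0.074  0.001 -0.028] yaw -14.5
wrist red 93 axis -20.4 bearing -20.5 r 0.0301 green 103 axis -19.9 bearing -20.6 r 0.0425
top red 17 axis -21.6 bearing -20.5 r 0.0272 green 17 axis -27.7 bearing -18.2 r 0.0419
scene red 25 axis -19.8 bearing -20.8 r 0.0299 green 18 axis -19.6 bearing -27.2 r 0.0356
crop 296 100 8
```

View pics/c6.png

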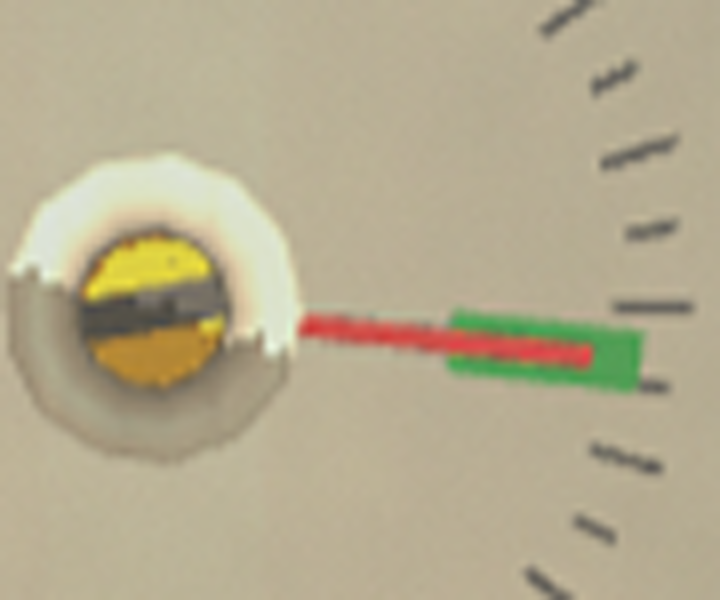

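The view from above shows the pointer centred on the mark (axis -20.4° against -19.9°). I return to the holder.

apply_moves --plan "0 0 -0.1 0 0 -0.016;0 0 -0.2 0 0 -0.016;0 0 -0.2 0 0 -0.016;0 0 -0.1 0 0 -0.016;0 0 0 0 0 -0.016;0 0 0 0 0 -0.016;0 0 0 0 0 -0.016;0 0 0 0 0 -0.016;0 0 0 0 0 -0.016;0 0 0 0 0 -0.0161"

```text
time_s: 16.43
position: [0.5524, -0.1936, 0.1608]
tcp_rot: [[-0.69, 0.724, -0.0], [0.724, 0.69, 0.0], [0.0, 0.0, -1.0]]
force: [0.2, 0.4, 0.7]
opening: 0.173
grasp_force: 30.0
```

apply_moves --plan "-0.3 0.32 0 0 0 0;-0.3 0.32 0 0 0 0;-0.3 0.32 0 0 0 0;0.3 0.28 0 0 0 0;0.5 0.48 0 0 0 0;0.56 0.54 0 0 0 0;0.56 0.54 0 0 0 0;0.56 0.54 0 0 0 0;0.56 0.54 0 0 0 0;0.56 0.54 0 0 0 0"

```text
time_s: 17.27
position: [0.62, 0.0579, 0.1608]
tcp_rot: [[-0.686, 0.727, -0.0], [0.727, 0.686, 0.0], [0.0, -0.0, -1.0]]
force: [1.3, 0.5, 0.1]
opening: 0.17
grasp_force: 30.0
```

apply_moves --plan "0.56 0.54 0 0 0 0;0.56 0.54 0 0 0 0;0.4 0.38 0 0 0 0;0.2 0.2 0 0 0 0;0 0 0 0 0 0;0 0 0 0 0 0;0 0 0 0 0 0"

```text
time_s: 17.85
position: [0.6221, 0.173, 0.1606]
tcp_rot: [[-0.685, 0.729, -0.0], [0.729, 0.685, -0.001], [-0.0, -0.001, -1.0]]
force: [0.5, 0.3, -0.2]
opening: 0.17
grasp_force: 30.0
```

```bash
cat > tgt.py <<'E'
from h import *
s=bot.read_state(); R=s["tcp_rot"]; print("delta tool units",(R.T@(np.array([.6198,.1725,.0579])-s["position"])/.05).round(3),"tilt",R[:,2].round(4))
E
python3 st.py; python3 tgt.py
```

```text
17.85 [0.6221 0.173  0.1606] tipz 0.1067 F [ 0.5  0.3 -0.2] M [-0.064 -0.036  0.005] yaw 43.2
delta tool units [ 0.025 -0.039  2.054] tilt [-5.e-04 -1.e-03 -1.e+00]
```

apply_moves --plan "0.025 -0.039 0.05 0 0 0;0 0 0.2 0 0 0;0 0 0.3 0 0 0;0 0 0.25 0 0 0;0 0 0.13 0 0 0;0 0 0.04 0 0 0;0 0 0 0 0 0;0 0 0 0 0 0;0 0 0 0 0 0"

```text
time_s: 18.6
position: [0.6206, 0.1738, 0.113]
tcp_rot: [[-0.685, 0.728, 0.002], [0.728, 0.685, 0.0], [-0.001, 0.001, -1.0]]
force: [0.0, 0.3, 0.2]
opening: 0.167
grasp_force: 30.0
```

```bash
python3 st.py; python3 tgt.py;python3 - <<'E'
from h import *
c,im=snap("wrist","w7"); c2,i2=snap("scene","s7"); B=[.6195,.1725,.046]; u=proj(c,B); v=proj(c2,B); print(u,v)
crop(im,u[0],u[1]+15,80,100,5,"a"); crop(i2,v[0],v[1]-10,80,100,5,"b")
cv2.imwrite("pics/c7.png",np.hstack([cv2.imread("pics/a.png"),cv2.imread("pics/b.png")]))
E
```

```text
18.6 [0.6206 0.1738 0.113 ] tipz 0.0591 F [0.  0.3 0.2] M [-0.07   0.067  0.025] yaw 43.3
delta tool units [-0.007 -0.03   1.102] tilt [ 1.5e-03  1.0e-04 -1.0e+00]
[313.95918078 232.05907126] [290.27455354 245.40427398]
crop 273 197 5
crop 250 185 5
```

View pics/c7.png

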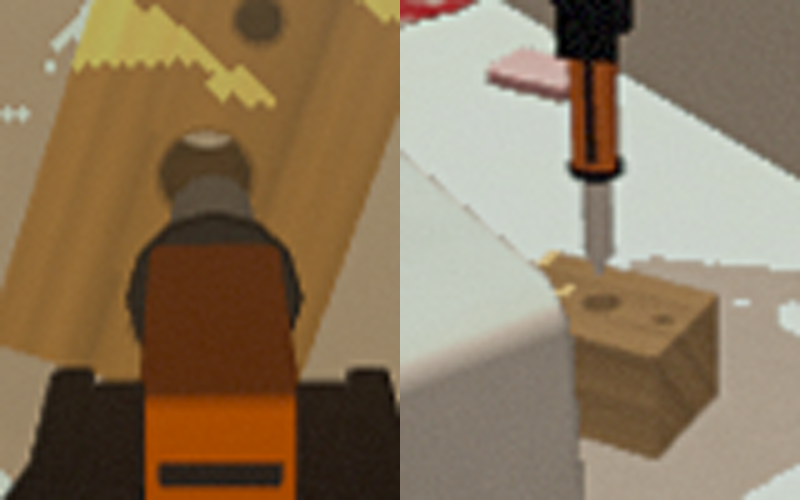

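apply_moves --plan "-0.005 -0.02 0 0 0 0;0 0 0 0 0 0;0 0 0 0 0 0;0 0 0 0 0 0;0 0 0 0 0 0"

```text
time_s: 19.12
position: [0.6193, 0.1731, 0.1123]
tcp_rot: [[-0.685, 0.728, 0.0], [0.728, 0.685, 0.0], [-0.0, 0.0, -1.0]]
force: [-0.4, 0.1, 0.1]
opening: 0.173
grasp_force: 30.0
```

```bash
python3 st.py; python3 tgt.py
```

```text
19.12 [0.6193 0.1731 0.1123] tipz 0.0584 F [-0.4  0.1  0.1] M [-0.001 -0.016 -0.039] yaw 43.3
delta tool units [-1.500e-02 -1.000e-03  1.088e+00] tilt [ 1.e-04  0.e+00 -1.e+00]
```

apply_moves --plan "-0.012 0 0.04 0 0 0;0 0 0.08 0 0 0;0 0 0.08 0 0 0;0 0 0.08 0 0 0;0 0 0.08 0 0 0;0 0 0.04 0 0 0;0 0 0 0 0 0;0 0 0 0 0 0"

```text
time_s: 19.78
position: [0.6197, 0.1726, 0.092]
tcp_rot: [[-0.685, 0.728, -0.0], [0.728, 0.685, -0.0], [0.0, -0.0, -1.0]]
force: [0.4, 1.0, -0.1]
opening: 0.171
grasp_force: 30.0
```

```bash
python3 st.py; python3 tgt.py
```

```text
19.78 [0.6197 0.1726 0.092 ] tipz 0.0381 F [ 0.4  1.  -0.1] M [-0.02   0.039 -0.002] yaw 43.3
delta tool units [-0.003  0.001  0.681] tilt [-4.e-04 -1.e-04 -1.e+00]
```

The shaft is in the hole with no load. I continue down.

apply_moves --plan "0 0 0.08 0 0 0;0 0 0.1 0 0 0;0 0 0.1 0 0 0;0 0 0.1 0 0 0;0 0 0.1 0 0 0;0 0 0.08 0 0 0;0 0 0.06 0 0 0;0 0 0.03 0 0 0;0 0 0 0 0 0;0 0 0 0 0 0"

```text
time_s: 20.62
position: [0.6198, 0.1726, 0.0597]
tcp_rot: [[-0.685, 0.728, 0.0], [0.728, 0.685, 0.0], [-0.0, 0.0, -1.0]]
force: [-0.0, 0.0, 0.7]
opening: 0.167
grasp_force: 30.0
```

```bash
python3 st.py; python3 tgt.py
```

```text
20.62 [0.6198 0.1726 0.0597] tipz 0.0058 F [-0.   0.   0.7] M [-0.045  0.012  0.01 ] yaw 43.3
delta tool units [-0.001 -0.002  0.037] tilt [ 1.e-04  0.e+00 -1.e+00]
```

apply_moves --plan "0 0 0.02 0 0 0;0 0 0.015 0 0 0;0 0 0 0 0 0;0 0 0 0 0 0"

```text
time_s: 20.95
position: [0.6198, 0.1726, 0.0581]
tcp_rot: [[-0.685, 0.728, 0.0], [0.728, 0.685, 0.0], [-0.0, 0.0, -1.0]]
force: [-0.5, 0.7, -1.1]
opening: 0.168
grasp_force: 30.0
```

```bash
python3 st.py
```

```text
20.95 [0.6198 0.1726 0.0581] tipz 0.0042 F [-0.5  0.7 -1.1] M [0.017 0.022 0.035] yaw 43.3
```

apply_moves --plan "0 0 0.003 0 0 0;0 0 0 0 0 0;0 0 0 0 0 0;0 0 0 0 0 0;0 0 0 0 0 0;0 0 0 0 0 0;0 0 0 0 0 0;0 0 0 0 0 0;0 0 0 0 0 0;0 0 0 0 0 0" --gripper 1

```text
time_s: 21.78
position: [0.6197, 0.1726, 0.0578]
tcp_rot: [[-0.685, 0.728, -0.0], [0.728, 0.685, -0.0], [-0.0, -0.0, -1.0]]
force: [-0.9, -0.1, 0.3]
opening: 0.844
grasp_force: 0.0
```

apply_moves --plan "0 0 0 0 0 0;0 0 0 0 0 0;0 0 -0.2 0 0 0;0 0 -0.3 0 0 0;0 0 -0.4 0 0 0;0 0 -0.5 0 0 0;0 0 -0.6 0 0 0;0 0 -0.5 0 0 0;0 0 -0.2 0 0 0;0 0 0 0 0 0"

```text
time_s: 22.62
position: [0.622, 0.1729, 0.1967]
tcp_rot: [[-0.685, 0.728, 0.007], [0.728, 0.685, 0.001], [-0.005, 0.006, -1.0]]
force: [0.3, 0.2, -0.5]
opening: 0.997
grasp_force: 0.0
```

```bash
python3 st.py; python3 ptr.py; python3 - <<'E'
from h import *
c,im=snap("wrist","w8"); i2=cv2.imread("pics/last_scene.png"); B=[.6195,.1725,.06]; u=proj(c,B); v=proj(cam("scene"),B)
crop(im,u[0],u[1],80,100,5,"a"); crop(i2,v[0],v[1],80,100,5,"b"); i3=cv2.imread("pics/last_top.png"); 
cv2.imwrite("pics/c8.png",np.hstack([cv2.imread("pics/a.png"),cv2.imread("pics/b.png")]))
E
```

```text
22.62 [0.622  0.1729 0.1967] tipz 0.1428 F [ 0.3  0.2 -0.5] M [-0.059 -0.01   0.046] yaw 43.3
wrist
top red 17 axis -21.6 bearing -20.5 r 0.0272 green 16 axis -26.9 bearing -18.4 r 0.0425
scene red 25 axis -19.8 bearing -20.8 r 0.0299 green 28 axis -14.0 bearing -26.0 r 0.0398
crop 277 164 5
crop 250 189 5
```

View pics/c8.png

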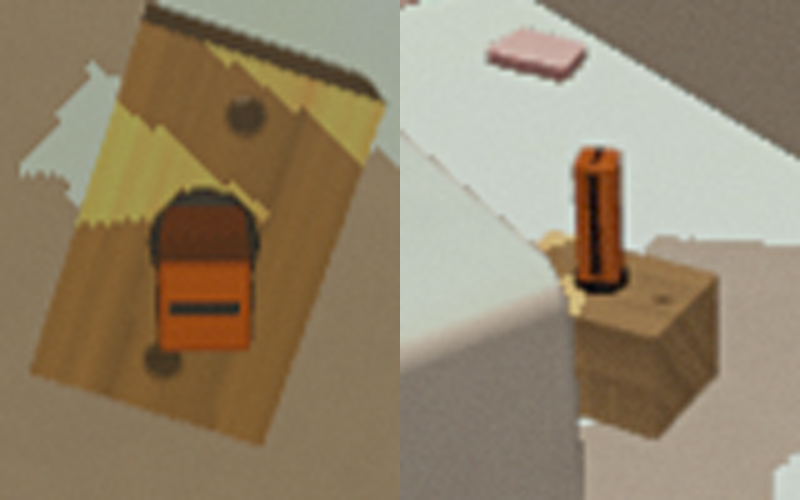

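The tool stands upright in the holder with its guard on the block, the gripper is clear, and the pointer is still on the mark.

```bash
python3 -c "
from rig import bot
print(bot.hand_in())"
```

```text
the job is handed in; nothing more can be done
None
```

I turned the screw until the red pointer was centred on the green mark, put the tool back upright and fully down in its holder, let go, and handed the job in at about 23 s.

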